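Stand the cheese slab on edge in the airing rack

TASK

Stand the cheese slab that lies flat on the airing rack upright on its long thin edge, still on the two runners, about in the middle between the rack's sides and with its broad face flat against the steel backrest. Then swing the keeper bar fully shut across the front of the standing slab and leave the slab at rest behind it. Leave the cheese loaf, the cheese wheel and the steel bowl where they are.

Things in the scene. Friction and masses are not known exactly. Their poses are not given: they have to be found in the camera images.
- rack: Airing rack, fixed. Origin: centre of its foot, on the table; x points from the open front (robot side) to the backrest, y left. Two wooden runners along x, tops 50 mm high, 18 mm wide, at y -66 and 66, x -60 to 95; between them a 114 mm gap, open from the front to the backrest, down to the table. At left a post (radius 7, top z 88) at x 22, y 110 carries the keeper bar.
- backrest (a point): Foot of the backrest: the point on its front face, in the middle (rack x 70, y 0), level with the runner tops (z 50 mm); axes as the rack's. The backrest is three upright flat steel bars at y -66, 0 and 66 with their front faces in this plane, up to z 144 mm.
- slab: Flat orange waxed cheese slab with herb specks, 110 mm (its x) by 160 mm (its y) by 38 mm thick (its z), about 0.6 kg, loose. Origin: centre of its underside as it starts, lying flat across both runners with its far long edge 5 to 45 mm short of the backrest, nearly square to it.
- slab_mid (a point): Centre of the slab, 19 mm above the origin along the slab's z; axes as the slab's.
- keeper (a joint): Angle of the keeper bar about its vertical hinge, rad: 0 = shut on its stop (bar along the rack's -y, across the front of the slab place), growing as it swings out; 1.57 = along the rack's -x; limit 2.3. Stays where left. Round steel rod, radius 6 mm, 150 mm from hinge axis to tip, centre line 97 mm above the table. Shut, it clears the standing slab by 4 mm.
- hinge (a point): Point on the keeper's hinge axis at the height of the bar's centre line (rack x 22, y 110, z 97 mm); a hub of radius 11 mm, 18 mm tall, surrounds it.
- keeper_tip (a point): Far end of the keeper bar's centre line, 150 mm from the hinge; its -y points along the bar outward from the hinge.
- loaf: Bystander: orange cheese loaf 170 x 100 x 85 mm, loose, origin at the centre of its underside.
- wheel: Bystander: orange round cheese wheel, 148 mm diameter, 60 mm high, loose, origin at the centre of its underside.
- bowl: Bystander: steel bowl, 110 mm diameter, 50 mm high, loose, beyond the rack, origin at the centre of its underside.
Not all that is in view belongs to the job. What is shaped like the rack but purple is not meant.

How it is judged:
On the way:
1. the slab stands upright on its long thin edge on the runners, against the backrest, while the keeper bar is still open (more than 0.5 rad) ((angle between slab's own x axis and vertical below 0.1 rad or angle between slab's own x axis and vertical above 3.0416 rad) and x of slab_mid in the frame of rack between 0.043 and 0.058 m and y of slab_mid in the frame of rack between -0.035 and 0.035 m and z of slab_mid in the frame of rack between 0.098 and 0.112 m and linear speed of slab below 0.02 m/s and angular speed of slab below 0.15 rad/s and value of joint keeper above 0.5 rad), for 0.2 s.
At the end, for the whole second after the job is handed in: The slab is at rest on the runners on one of its two long thin edges, within 0.1 rad (6 degrees) of upright; in the rack's frame its centre is at x 43 to 58 mm (51 = flat against the backrest), y within 35 mm of the middle, z 98 to 112 mm; the keeper bar is shut to less than 0.1 rad ((angle between slab's own x axis and vertical below 0.1 rad or angle between slab's own x axis and vertical above 3.0416 rad) and x of slab_mid in the frame of rack between 0.043 and 0.058 m and y of slab_mid in the frame of rack between -0.035 and 0.035 m and z of slab_mid in the frame of rack between 0.098 and 0.112 m and linear speed of slab below 0.02 m/s and angular speed of slab below 0.15 rad/s and value of joint keeper below 0.1 rad); the robot touches nothing.
It fails at once if a bystander (loaf) is moved more than 25 mm (distance of loaf from where it was at the start of the episode above 0.025 m).
It fails at once if a bystander (wheel) is moved more than 25 mm (distance of wheel from where it was at the start of the episode above 0.025 m).
It fails at once if a bystander (bowl) is moved more than 25 mm (distance of bowl from where it was at the start of the episode above 0.025 m).
It also fails if it takes over 69 s, if anything falls off the work surface, if the arm or the gripper's body presses on something with over 40 N, if the wrist force passes 120 N, or if a joint passes its speed limit or range.

ROBOT

A 7-joint arm with a two-finger parallel gripper is mounted at the origin on the work surface. World frame = base frame: x ahead of the robot, y to its left, z up, the work surface at z = 0. Lengths are in m, angles in rad, forces in N, time in s.
With the tool pointing down it reaches from about 0.425 to 1.025 m from the base axis. Payload 3.6 kg.
Tool frame: the origin (TCP) lies at the very end of the fingers, on their centre line; the grasp point (between the pads) lies grasp_offset behind it (grasp_offset is the distance from the TCP to the grasp point, in m); z points along the fingers, y is the line along which they close (so a half turn about z gives the same grasp; the last joint's range is limited). The gripper opens to 85 mm and grips with 20 to 120 N. Pads are 22 mm wide; open, the fingers measure 114 mm over their backs; the gripper's body (76 mm by 85 mm) begins 54 mm behind the grasp point. The pads swing forward as they close: fully open they stand 13 mm farther back than shut.
Start: joints at [1.081, 0.591, 0.048, 1.609, -0.033, 0.943, -0.034], TCP at [0.28, -0.669, 0.231] pointing down, gripper open.
Joint ranges: [-2.69, 2.69], [-0.47, 2.24], [-1.27, 1.36], [0.19, 2.51], [-1.53, 4.68], [0.08, 2.07], [-3.09, 3.09]. Speed limits (rad/s): [2.57, 2.57, 3.14, 3.14, 3.14, 3.14, 3.14].

INTERFACE

Orientations are given as a rotation vector (axis times angle).
In Python, from cell import get_obs, snapshot, get_calibration, hand_in, grasp_offset gives the robot as it stands.
- The arm moves only by the tool drive_tool, never from a script. Its arguments are lists of equal length, an entry for each row: "dp": the shift along the tool's x, y, z normalised to -1 to 1, where 1 is 0.25 m, a list of three; "yaw": the turn about the tool's z normalised to -1 to 1, where 1 is pi rad. In form: {"dp": [[x, y, z], ...], "yaw": [yaw, ...]}. A call has exactly 8 rows; each row is the pose to reach, as a shift and turn from the pose commanded when the call began, along the tool's axes at that moment, turning the shorter way round; what a row does not reach only later rows make up. A row lasts 1/10 s, in which the tool goes at most 50 mm and 8.59 degrees, less where a joint would pass 70% of its speed; a pose out of reach is approached as far as the arm can. A call with a number of a shift or a turn outside -1 to 1 is refused whole. A call with a gripper value outside its range is refused whole. "hand" is the opening, from 0 (shut) to 1 (fully open), set as the call begins (left out, the last holds). The fingers move at their own pace and stop on an object; "newtons" is the grip in N (left out, the last holds). Time passes only in rows, so rows that repeat a pose let the fingers close, or fill a call up. It gives the time, the measured TCP pose, the force, the opening and the grip force at its end, in the units of the state.
- get_obs(): the state, without advancing time (a new reading comes with each control period).
- snapshot(name): name is "scene" or "side" or "wrist"; returns the picture (384x512x3 uint8, red, green, blue); there is no depth.
- get_calibration(name): a dict with "K" (3x3 intrinsics, pixels), "xyz" and "attitude" of the camera in the world; the wrist camera has in their place "mount" (4x4, takes a point from camera to tool coordinates, whose origin is the TCP and whose axes are the flange's). Camera axes: x right, y up, looking along -z (the intrinsics and any distortion apply to the point x, -y, -z); pixel columns grow to the right and rows downward; lengths in m; the calibration is good to about 2 mm. A picture is of the moment at which its call begins: read the wrist's pose just before it. get_calibration takes no time and is no camera call.
- hand_in(): hands the job in; it is judged then, once.
The state is a dict: "time_s": time; "qpos": joint angles; "joint_vel": joint speeds; "effort": joint torques, N m; "tool_pos": TCP position; "ee_rot": TCP orientation; "contact_force": force on the tool from outside, world axes, zero at the start; "wrist_torque": the same for the moment, N m; "grip_width": opening from 0.0 (shut) to 1.0 (fully open); "grasp_force": force on a finger pad.
Only numpy, scipy, OpenCV 4.12 (cv2) and the standard library are available. Lean on these libraries where they do the work, as an engineer would, in place of code of your own. Each camera call takes 0.05 s, during which the arm holds its last target. There are 200 camera calls.

## Working session

There is one attempt and no reset: what is moved stays moved. The work goes in short steps, Python scripts to look and compute and a tool call to move; the robot and the scene stay as the last step left them, time stands still between calls to the robot, and variables do not carry over. Pictures are saved under pics/ and viewed, at most 10 in all, crops included, and the job is handed in when it is done.

Besides the shell and the picture viewer there is one more tool, called after "Emit:" as a command line: name --pt "numbers of a row" for each row, then --argument value for the rest. drive_tool: Moves the arm, as the interface text tells. Scaled input: -1 to 1 covers 0.25 m each way for a shift and pi rad each way for a turn. Its arguments: {"type":"object","properties":{"dp":{"type":"array"},"yaw":{"type":"array"},"hand":{"type":"number"},"newtons":{"type":"number"}},"required":["dp","yaw"]}

```bash
ls; mkdir -p pics
python3 - <<'E'
from cell import *
import cv2,numpy as np
o=get_obs(); print({k:np.round(v,3).tolist() for k,v in o.items()}); print(grasp_offset if not callable(grasp_offset) else grasp_offset())
ims=[]
for n in ["scene","side"]:
    im=snapshot(n); cv2.imwrite(f"pics/{n}0.png",im[:,:,::-1])
for n in ["scene","side","wrist"]:
    c=get_calibration(n); print(n,{k:np.round(v,4).tolist() for k,v in c.items()})
E
```

```text
pics
{'time_s': 0.0, 'qpos': [1.082, 0.592, 0.048, 1.61, -0.033, 0.943, -0.034], 'joint_vel': [0.0, 0.001, -0.0, -0.0, 0.0, -0.001, -0.0], 'effort': [-0.0, -54.869, 1.546, -19.812, 0.009, 0.009, 0.0], 'tool_pos': [0.279, -0.668, 0.23], 'ee_rot': [-3.078, -0.617, 0.001], 'contact_force': [0.49, -0.049, -0.195], 'wrist_torque': [0.018, -0.015, -0.009], 'grasp_force': 0.0, 'grip_width': 0.997}
0.0187
scene {'K': [[440.8308, 0.0, 258.1318], [0.0, 440.8308, 193.6624], [0.0, 0.0, 1.0]], 'xyz': [1.2972, -0.3344, 1.115], 'attitude': [0.6033, 0.3883, 1.0548]}
side {'K': [[392.4943, 0.0, 252.0755], [0.0, 392.4943, 193.6037], [0.0, 0.0, 1.0]], 'xyz': [0.3244, 0.9283, 0.7901], 'attitude': [0.1274, -1.3256, -2.624]}
wrist {'K': [[330.9672, 0.0, 257.7365], [0.0, 330.9672, 189.2134], [0.0, 0.0, 1.0]], 'mount': [[0.0009, 0.9472, 0.3206, 0.0829], [1.0, -0.0012, 0.0008, 0.0014], [0.0012, 0.3206, -0.9472, -0.1435], [0.0, 0.0, 0.0, 1.0]]}
```

View pics/scene0.png

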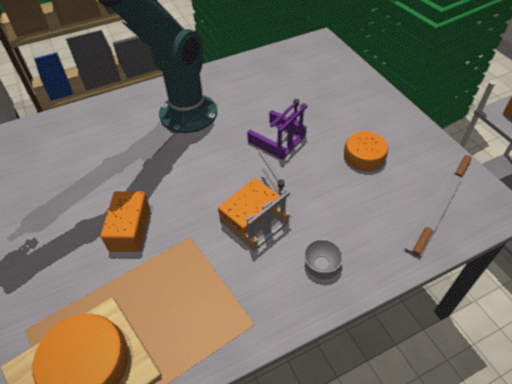

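View pics/side0.png

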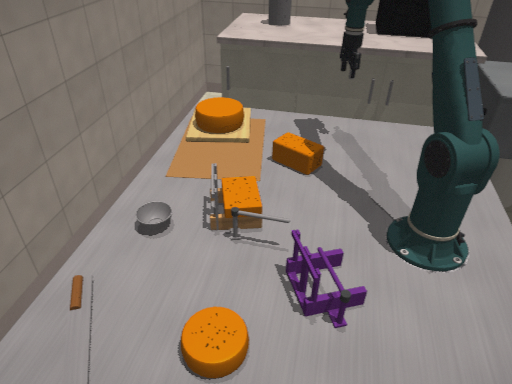

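Candidates in the scene view:
- Orange: slab on the wooden/steel rack (250,205), loaf (126,220), wheel (366,150), and a large wheel on a board (80,350).
- Rack-shaped: the natural rack (255,215) and the purple one (280,130).

I choose the flat, specked slab on the wood and steel rack at (250,205), which is (241,200) in the side view. I'll check that in a close crop.

```bash
cat > h.py <<'E'
import numpy as np,cv2
from scipy.spatial.transform import Rotation as R
from scipy.optimize import least_squares
from cell import *
def cam(n,o=None):
    c=get_calibration(n)
    if n=="wrist":
        T=np.eye(4);T[:3,:3]=R.from_rotvec(o["ee_rot"]).as_matrix();T[:3,3]=o["tool_pos"];M=T@np.array(c["mount"])
    else:
        M=np.eye(4);M[:3,:3]=R.from_rotvec(c["attitude"]).as_matrix();M[:3,3]=c["xyz"]
    return np.array(c["K"]),M
def proj(C,X):
    K,M=C;p=(np.atleast_2d(X)-M[:3,3])@M[:3,:3];p=p*[1,-1,-1];q=p@K.T
    return q[:,:2]/q[:,2:]
def tri(Cs,uvs,x0=(.7,-.1,.08)):
    return least_squares(lambda X:np.concatenate([proj(C,X)[0]-u for C,u in zip(Cs,uvs)]),x0)
def crop(im,x0,y0,x1,y1,s):
    return cv2.resize(im[y0:y1,x0:x1],None,fx=s,fy=s,interpolation=cv2.INTER_CUBIC)
E
python3 - <<'E'
from h import *
a=cv2.imread("pics/scene0.png");b=cv2.imread("pics/side0.png")
A=crop(a,210,140,310,260,4);B=crop(b,195,150,295,270,4)
cv2.imwrite("pics/crop0.png",np.hstack([A,B]))
r=tri([cam("scene"),cam("side")],[(281,184),(235,211)]);print(r.x,r.fun)
E
```

```text
[0.54726364 0.1030788  0.09689692] [-0.46997462 -0.3364426  -0.4688488   0.25338619]
```

View pics/crop0.png

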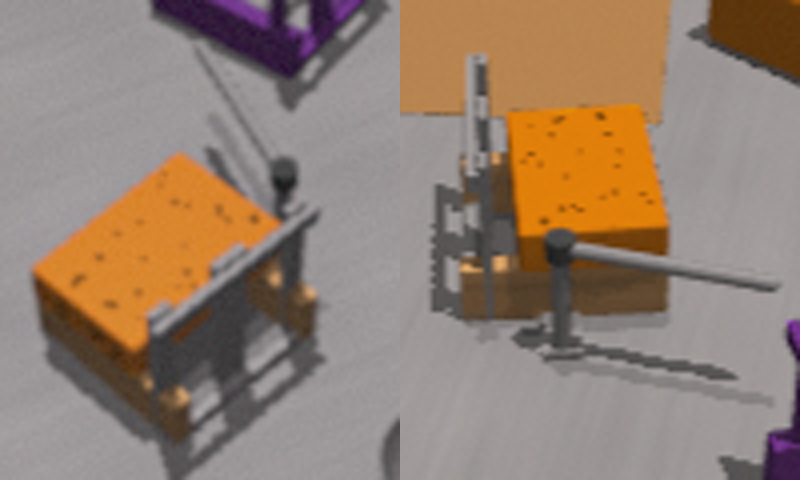

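The crop confirms it: the specked slab lies on wooden runners, and the keeper bar is open toward the robot. The hub is at scene (281,183) / side (235,211). Next I triangulate the corners.

Run:
```python
from h import *
s=lambda u,v:(210+(u-1.5)/4,140+(v-1.5)/4)
d=lambda u,v:(195+(u-401.5)/4,150+(v-1.5)/4)
Cs=[cam("scene"),cam("side")]
P={}
for n,a,b in [("hub",(285,172),(560,245)),("tip",(198,45),(777,287)),("slab near-y",(35,270),(638,105)),("slab near+y",(180,153),(667,228)),("far+y",(285,222),(520,247)),("rail-y",(150,320),(478,57)),("rail+y",(318,212),(485,172))]:
    r=tri(Cs,[s(*a),d(*b)]);P[n]=r.x;print(n,r.x.round(4),r.fun.round(2))
e=P["slab near+y"]-P["slab near-y"];print(np.linalg.norm(e),np.degrees(np.arctan2(-e[0],e[1])))
e=P["rail+y"]-P["rail-y"];print(np.linalg.norm(e),np.degrees(np.arctan2(-e[0],e[1])))
e=P["tip"]-P["hub"];print(np.linalg.norm(e),np.degrees(np.arctan2(e[1],e[0])))
o=get_obs();print(R.from_rotvec(o["ee_rot"]).as_matrix().round(3))
```

```text
hub [0.5464 0.1048 0.0998] [ 0.04  0.03  0.04 -0.02]
tip [0.3926 0.1091 0.0954] [ 0.16  0.14  0.15 -0.1 ]
slab near-y [ 0.5347 -0.098   0.0864] [-0.09 -0.08 -0.11  0.07]
slab near+y [0.4807 0.0487 0.084 ] [ 0.15  0.12  0.16 -0.1 ]
far+y [0.5784 0.0898 0.0814] [ 0.6   0.41  0.61 -0.32]
rail-y [ 0.6518 -0.0572  0.1406] [ 0.36  0.26  0.45 -0.25]
rail+y [0.6103 0.0889 0.1369] [-2.07 -1.41 -2.16  1.11]
0.15631085735060984 20.216069672964068
0.15197993245576732 15.840939915645828
0.15393212405192294 178.4015577408669
[[ 0.923  0.386 -0.001]
 [ 0.386 -0.923  0.002]
 [-0.    -0.002 -1.   ]]
```

Emit:
drive_tool --pt "0.2 -0.2 -0.03" --pt "0.4 -0.4 -0.06" --pt "0.6 -0.6 -0.09" --pt "0.7 -0.68 -0.09" --pt "0.7 -0.68 -0.09" --pt "0.7 -0.68 -0.09" --pt "0.7 -0.68 -0.09" --pt "0.7 -0.68 -0.09" --yaw '[0,0,0,0,0,0,0,0]' --hand 0.4

```text
time_s: 0.9
tool_pos: [0.3745, -0.4458, 0.2536]
ee_rot: [3.08, 0.615, -0.001]
contact_force: [-0.7, -0.0, 0.6]
grip_width: 0.397
grasp_force: 0.0
```

Emit:
drive_tool --pt "0.2 -0.2 -0.03" --pt "0.4 -0.4 -0.06" --pt "0.6 -0.6 -0.09" --pt "0.7 -0.68 -0.09" --pt "0.7 -0.68 -0.09" --pt "0.7 -0.68 -0.09" --pt "0.7 -0.68 -0.09" --pt "0.7 -0.68 -0.09" --yaw '[0,0,0,0,0,0,0,0]'

```text
time_s: 1.7
tool_pos: [0.4704, -0.2228, 0.276]
ee_rot: [3.081, 0.611, -0.002]
contact_force: [-0.1, -0.7, -0.2]
grip_width: 0.4
grasp_force: 0.0
```

Emit:
drive_tool --pt "0.2 -0.2 -0.03" --pt "0.4 -0.4 -0.06" --pt "0.6 -0.6 -0.09" --pt "0.67 -0.67 -0.09" --pt "0.67 -0.67 -0.09" --pt "0.67 -0.67 -0.09" --pt "0.67 -0.67 -0.09" --pt "0.67 -0.67 -0.09" --yaw '[0,0,0.02,0.02,0.02,0.02,0.02,0.02]'

```text
time_s: 2.5
tool_pos: [0.5608, -0.0045, 0.2983]
ee_rot: [3.098, 0.513, -0.003]
contact_force: [-0.2, -0.6, -0.3]
grip_width: 0.401
grasp_force: 0.0
```

Run:
```python
from h import *
o=get_obs();print({k:np.round(o[k],3) for k in ("time_s","tool_pos","ee_rot","qpos","contact_force","grip_width")})
np.savez("w1.npz",p=o["tool_pos"],r=o["ee_rot"])
im=snapshot("wrist")[:,:,::-1];cv2.imwrite("pics/w1.png",im)
cv2.imwrite("pics/w1b.png",cv2.resize(im,None,fx=1.5625,fy=1.5625,interpolation=cv2.INTER_CUBIC))
```

```text
{'time_s': np.float64(2.5), 'tool_pos': array([ 0.561, -0.005,  0.298]), 'ee_rot': array([ 3.098e+00,  5.130e-01, -3.000e-03]), 'qpos': array([ 0.022,  0.312, -0.121,  1.909,  0.048,  0.925, -1.366]), 'contact_force': array([-0.207, -0.65 , -0.341]), 'grip_width': np.float64(0.401)}
```

View pics/w1b.png

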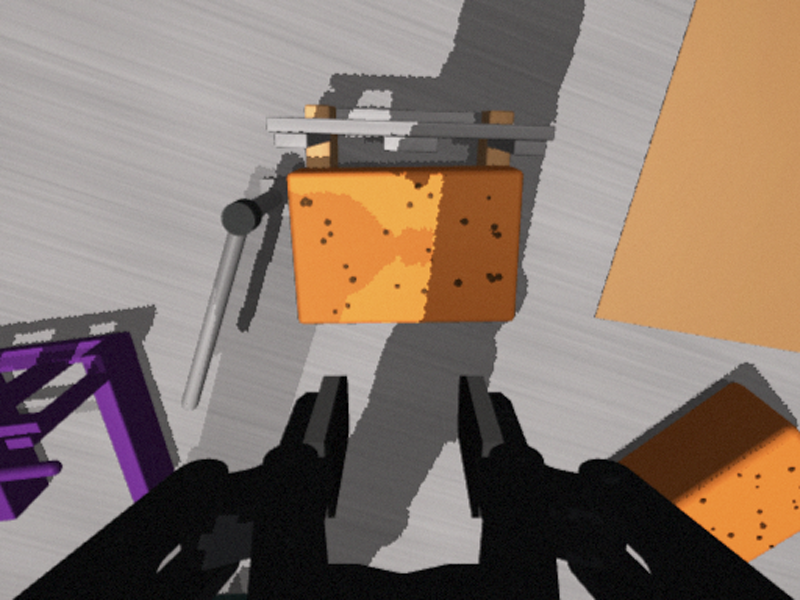

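The close wrist view shows the specked slab with its top corners at about (288,170), (523,172), (515,321) and (298,323). The rail is at row ~130, the keeper hub at (240,216) and its tip at (190,405). I fit the poses jointly across the three views.

Run:
```python
from h import *
w=np.load("w1.npz");Cw=cam("wrist",{"tool_pos":w["p"],"ee_rot":w["r"]})
S,D=cam("scene"),cam("side")
W=lambda u,v:((u+.5)/1.5625-.5,(v+.5)/1.5625-.5)
s=lambda u,v:(210+(u-1.5)/4,140+(v-1.5)/4)
d=lambda u,v:(195+(u-401.5)/4,150+(v-1.5)/4)
# triangulated heights
for n,a in [("hub",[(Cw,W(240,216)),(S,s(284,166)),(D,d(560,238))]),("tip",[(Cw,W(190,403)),(S,s(198,45)),(D,d(777,287))]),
 ("near-y",[(Cw,W(515,320)),(S,s(35,270)),(D,d(638,105))]),("near+y",[(Cw,W(299,322)),(S,s(180,153)),(D,d(667,228))]),
 ("far+y",[(Cw,W(288,172)),(S,s(285,222)),(D,d(520,245))]),("far-y",[(Cw,W(523,172)),(D,d(508,113))])]:
    r=tri(*zip(*a));print(n,r.x.round(4),r.fun.round(1))
def rack(p,X):
    c,s_=np.cos(p[2]),np.sin(p[2]);X=np.array(X)/1000.
    return np.stack([p[0]+c*X[:,0]-s_*X[:,1],p[1]+s_*X[:,0]+c*X[:,1],X[:,2]],1)
RX=[(22,110,106),(95,75,50),(95,57,50),(95,-57,50),(95,-75,50)];RW=[W(*u) for u in [(240,216),(305,106),(335,106),(486,111),(514,111)]]
RS=([(22,110,106)],[s(284,163)]);RD=([(22,110,106)],[d(560,236)])
f=lambda p:np.concatenate([(proj(Cw,rack(p,RX))-RW).ravel(),(proj(S,rack(p,RS[0]))-RS[1]).ravel(),(proj(D,rack(p,RD[0]))-RD[1]).ravel()])
r=least_squares(f,(.56,0,.3));p=r.x;print("rack",p.round(4),r.fun.round(1))
SX=[(-55,80,88),(-55,-80,88),(55,80,88),(55,-80,88)];SW=[W(*u) for u in [(299,322),(515,320),(288,172),(523,172)]]
f=lambda q:np.concatenate([(proj(Cw,rack(q,SX))-SW).ravel(),(proj(S,rack(q,SX[:2]))-[s(180,153),s(35,270)]).ravel(),(proj(D,rack(q,SX[:2]))-[d(667,228),d(638,105)]).ravel()])
r=least_squares(f,(.55,0,.3));q=r.x;print("slab",q.round(4),r.fun.round(1))
c,s_=np.cos(p[2]),np.sin(p[2]);e=q[:2]-p[:2];print("slab in rack",c*e[0]+s_*e[1],-s_*e[0]+c*e[1],q[2]-p[2])
print("rail proj", proj(Cw,rack(p,[(70,75,144),(70,-75,144)]))*1.5625)
M=R.from_rotvec(w["r"]).as_matrix();print("tool yaw",np.arctan2(M[1,0],M[0,0]))
np.save("rack.npy",p)
```

```text
hub [0.5487 0.1028 0.1051] [-0.3  0.5  0.1  1.1 -0.6 -0.3]
tip [0.3935 0.1088 0.0945] [-0.   0.3  0.2  0.5 -0.2  0. ]
near-y [ 0.5349 -0.1011  0.0875] [-0.5 -0.3 -1.1  0.1  0.  -0.7]
near+y [0.4804 0.0484 0.084 ] [-0.  -0.1  0.   0.1  0.3 -0.2]
far+y [0.5821 0.085  0.0808] [-0.7  0.4 -0.2  2.  -0.2 -0.9]
far-y [ 0.6345 -0.0664  0.0838] [ 0.   0.1 -0.2  0. ]
rack [ 0.5583 -0.0089  0.2948] [-0.8  1.9 -0.1 -1.2 -3.  -0.6  2.7 -0.   0.9  0.5 -0.1  1.4 -0.1  0. ]
slab [ 0.5587 -0.0088  0.3357] [-0.9  1.1  0.1  1.6 -1.5 -0.9  1.6 -1.9  0.1 -0.8 -1.7 -0.2  0.3 -1.2
  0.7 -1. ]
slab in rack 0.0004580143668940822 -1.87411527273939e-05 0.04084369460851428
rail proj [[275.32849005 147.15230553]
 [545.19005616 156.73108581]]
tool yaw 0.32815021788412324
```

Rack is at (0.558, -0.009) with yaw 0.295. The slab's far edge is about 15 mm short of the backrest. Plan: push the slab against the backrest at its near edge, then raise that edge by friction and push it over.

Emit:
drive_tool --pt "-0.2 0 0.1" --pt "-0.39 0 0.3" --pt "-0.39 0 0.5" --pt "-0.39 0 0.7" --pt "-0.39 0 0.7" --pt "-0.39 0 0.7" --pt "-0.39 0 0.7" --pt "-0.39 0 0.7" --yaw '[0.01,0.01,0.01,0.01,0.01,0.01,0.01,0.01]'

```text
time_s: 3.35
tool_pos: [0.4707, -0.0337, 0.1252]
ee_rot: [3.106, 0.47, 0.005]
contact_force: [0.2, -0.4, -0.1]
grip_width: 0.398
grasp_force: 0.0
```

Emit:
drive_tool --pt "0 0 0.15" --pt "0 0 0.28" --pt "0 0 0.3" --pt "0.04 0 0.3" --pt "0.08 0 0.3" --pt "0.12 0 0.3" --pt "0.14 0 0.3" --pt "0.14 0 0.3" --yaw '[0,0,0,0,0,0,0,0]'

```text
time_s: 4.15
tool_pos: [0.501, -0.0226, 0.0499]
ee_rot: [3.106, 0.473, -0.007]
contact_force: [-4.4, 0.3, 4.2]
grip_width: 0.4
grasp_force: 2.4
```

Emit:
drive_tool --pt "0.01 0 0" --pt "0.02 0 0" --pt "0.03 0 0" --pt "0.04 0 0" --pt "0.05 0 0" --pt "0.06 0 0" --pt "0.06 0 0" --pt "0.06 0 0" --yaw '[0,0,0,0,0,0,0,0]'

```text
time_s: 4.95
tool_pos: [0.508, -0.0205, 0.0493]
ee_rot: [3.105, 0.469, -0.028]
contact_force: [-13.2, -3.6, 10.2]
grip_width: 0.402
grasp_force: 6.7
```

Emit:
drive_tool --pt "0.03 0 0" --pt "0.03 0 -0.01" --pt "0.03 0 -0.02" --pt "0.03 0 -0.03" --pt "0.03 0 -0.04" --pt "0.03 0 -0.05" --pt "0.03 0 -0.06" --pt "0.03 0 -0.06" --yaw '[0,0,0,0,0,0,0,0]'

```text
time_s: 5.75
tool_pos: [0.5061, -0.0205, 0.0611]
ee_rot: [3.105, 0.466, -0.057]
contact_force: [-17.9, -7.0, -7.8]
grip_width: 0.402
grasp_force: 8.9
```

Emit:
drive_tool --pt "0.01 0 -0.01" --pt "0.01 0 -0.02" --pt "0.01 0 -0.03" --pt "0.01 0 -0.04" --pt "0.01 0 -0.05" --pt "0.01 0 -0.06" --pt "0.01 0 -0.07" --pt "0.01 0 -0.08" --yaw '[0,0,0,0,0,0,0,0]'

```text
time_s: 6.55
tool_pos: [0.5042, -0.0211, 0.0802]
ee_rot: [3.105, 0.465, -0.071]
contact_force: [-21.4, -9.0, -3.5]
grip_width: 0.401
grasp_force: 10.8
```

Run:
```python
from h import *
b=snapshot("side")[:,:,::-1];a=snapshot("scene")[:,:,::-1]
cv2.imwrite("pics/c2.png",np.hstack([crop(a,210,120,310,240,4),crop(b,195,130,295,250,4)]))
```

```text
(no output)
```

View pics/c2.png

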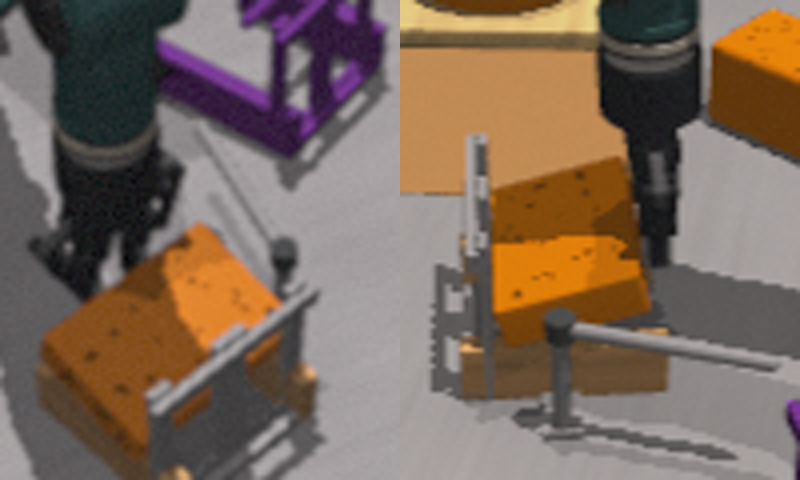

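The slab's near edge is up about 16°, in contact with both the fingertips and the backrest. I continue along the arc.

Emit:
drive_tool --pt "0.0 0 -0.01" --pt "0.0 0 -0.03" --pt "0.01 0 -0.04" --pt "0.01 0 -0.06" --pt "0.015 0 -0.07" --pt "0.02 0 -0.09" --pt "0.02 0 -0.1" --pt "0.03 0 -0.1" --yaw '[0,0,0,0,0,0,0,0]'

```text
time_s: 7.45
tool_pos: [0.5062, -0.0204, 0.1047]
ee_rot: [3.103, 0.464, -0.088]
contact_force: [-31.9, -11.5, 1.6]
grip_width: 0.404
grasp_force: 15.2
```

Emit:
drive_tool --pt "0.01 0 -0.01" --pt "0.02 0 -0.02" --pt "0.03 0 -0.03" --pt "0.04 0 -0.04" --pt "0.05 0 -0.04" --pt "0.06 0 -0.05" --pt "0.07 0 -0.05" --pt "0.08 0 -0.06" --yaw '[0,0,0,0,0,0,0,0]'

```text
time_s: 8.25
tool_pos: [0.5091, -0.0195, 0.1163]
ee_rot: [3.1, 0.46, -0.143]
contact_force: [-48.7, -15.9, 11.8]
grip_width: 0.4
grasp_force: 24.6
```

Pushing is outrunning the lift, because finger friction now holds the edge down. I raise more and relax x.

Emit:
drive_tool --pt "-0.03 0 -0.02" --pt "-0.04 0 -0.04" --pt "-0.04 0 -0.06" --pt "-0.04 0 -0.08" --pt "-0.03 0 -0.1" --pt "-0.02 0 -0.1" --pt "-0.01 0 -0.1" --pt "0 0 -0.1" --yaw '[0,0,0,0,0,0,0,0]'

```text
time_s: 9.05
tool_pos: [0.5452, -0.0098, 0.1508]
ee_rot: [3.104, 0.469, -0.027]
contact_force: [-20.0, -5.5, 25.9]
grip_width: 0.403
grasp_force: 16.8
```

Run:
```python
from h import *
b=snapshot("side")[:,:,::-1];a=snapshot("scene")[:,:,::-1]
cv2.imwrite("pics/c3.png",np.hstack([crop(a,210,120,310,240,4),crop(b,195,130,295,250,4)]))
```

```text
(no output)
```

View pics/c3.png

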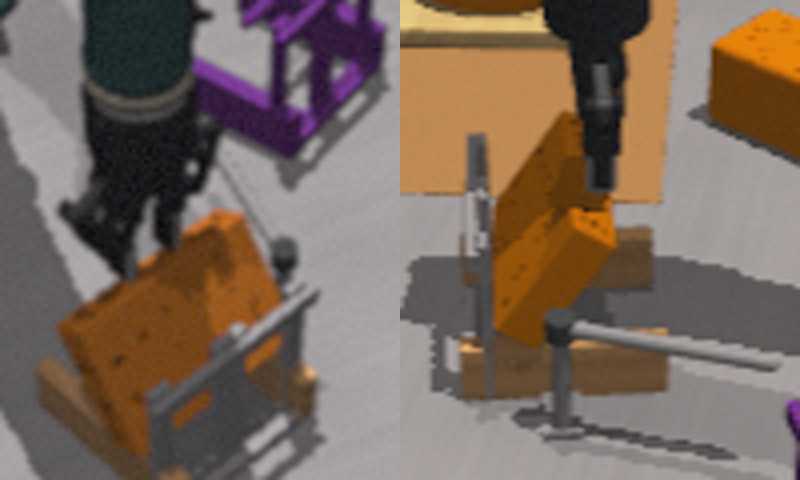

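It is at about 55°. The fingertips now bear on the slab's narrow near face, so I follow that point's arc: mostly forward, slightly up.

Emit:
drive_tool --pt "0.015 0 -0.008" --pt "0.03 0 -0.014" --pt "0.045 0 -0.02" --pt "0.06 0 -0.024" --pt "0.075 0 -0.028" --pt "0.085 0 -0.03" --pt "0.095 0 -0.032" --pt "0.1 0 -0.032" --yaw '[0,0,0,0,0,0,0,0]'

```text
time_s: 9.95
tool_pos: [0.5803, 0.0008, 0.1603]
ee_rot: [3.105, 0.472, 0.012]
contact_force: [-1.6, -1.1, 8.5]
grip_width: 0.398
grasp_force: 4.5
```

Run:
```python
from h import *
b=snapshot("side")[:,:,::-1];a=snapshot("scene")[:,:,::-1]
cv2.imwrite("pics/c4.png",np.hstack([crop(a,210,120,310,240,4),crop(b,195,130,295,250,4)]))
```

```text
(no output)
```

View pics/c4.png

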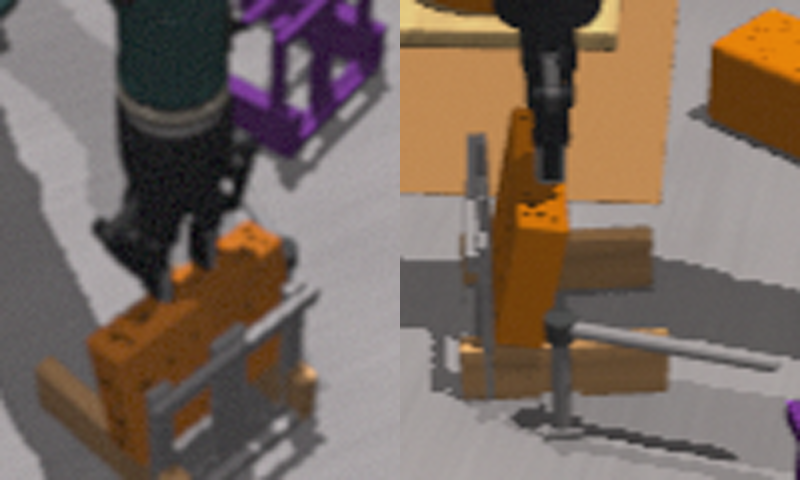

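About 80° and past balance. A little more forward, then lift off.

Emit:
drive_tool --pt "0.02 0 0" --pt "0.04 0 0" --pt "0.06 0 0" --pt "0.07 0 0" --pt "0.08 0 0" --pt "0.09 0 0" --pt "0.1 0 0" --pt "0.1 0 0" --yaw '[0,0,0,0,0,0,0,0]'

```text
time_s: 10.85
tool_pos: [0.5995, 0.0068, 0.1592]
ee_rot: [3.105, 0.471, -0.005]
contact_force: [-6.9, -2.7, 15.3]
grip_width: 0.4
grasp_force: 7.9
```

Emit:
drive_tool --pt "0 0 -0.04" --pt "0 0 -0.1" --pt "0 0 -0.16" --pt "-0.1 0 -0.2" --pt "-0.25 0 -0.2" --pt "-0.4 0 -0.2" --pt "-0.4 0 -0.2" --pt "-0.4 0 -0.2" --yaw '[0,0,0,0,0,0,0,0]'

```text
time_s: 11.65
tool_pos: [0.5055, -0.0217, 0.2076]
ee_rot: [-3.106, -0.472, -0.004]
contact_force: [0.3, 0.3, 0.4]
grip_width: 0.404
grasp_force: 0.0
```

Run:
```python
from h import *
o=get_obs();p=np.load("rack.npy");e=o["tool_pos"][:2]-p[:2];c,s=np.cos(p[2]),np.sin(p[2]);print(c*e[0]+s*e[1],-s*e[0]+c*e[1])
np.savez("w2.npz",p=o["tool_pos"],r=o["ee_rot"])
w=snapshot("wrist")[:,:,::-1]
b=snapshot("side")[:,:,::-1];a=snapshot("scene")[:,:,::-1]
cv2.imwrite("pics/c5.png",np.hstack([crop(a,215,130,300,240,4),crop(b,205,130,275,240,4),cv2.resize(w[0:290:,140:400],None,fx=.69*1.0,fy=440/290)])[:, :800])
for n,i in(("w",w),("a",a),("b",b)):cv2.imwrite(f"pics/raw5{n}.png",i)
```

```text
-0.05423408143535968 0.003080107813654599
```

View pics/c5.png

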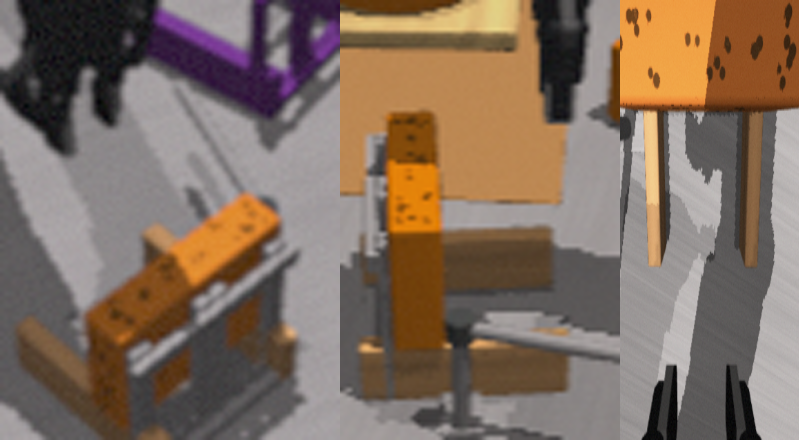

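The slab stands upright near the backrest. I press it gently flush at mid-height (z ≈ 0.10), then retreat.

Emit:
drive_tool --pt "0 0 0.2" --pt "0 0 0.43" --pt "0.1 0 0.43" --pt "0.2 0 0.43" --pt "0.26 0 0.43" --pt "0.28 0 0.43" --pt "0.3 0 0.43" --pt "0.32 0 0.43" --yaw '[0,0,0,0,0,0,0,0]'

```text
time_s: 12.6
tool_pos: [0.5743, 0.0002, 0.0985]
ee_rot: [3.106, 0.468, -0.024]
contact_force: [-17.4, -3.6, 15.8]
grip_width: 0.403
grasp_force: 0.0
```

Upward force suggests the gripper body or knuckles are on the slab top. I back off, raise and retry higher.

Emit:
drive_tool --pt "-0.04 0 0" --pt "-0.12 0 0" --pt "-0.12 0 -0.05" --pt "-0.12 0 -0.1" --pt "-0.1 0 -0.1" --pt "-0.08 0 -0.1" --pt "-0.08 0 -0.1" --pt "-0.08 0 -0.1" --yaw '[0,0,0,0,0,0,0,0]'

```text
time_s: 13.4
tool_pos: [0.5626, -0.0038, 0.124]
ee_rot: [-3.106, -0.473, 0.0]
contact_force: [-0.8, 0.3, 0.6]
grip_width: 0.403
grasp_force: 0.0
```

Emit:
drive_tool --pt "0.02 0 0" --pt "0.04 0 0" --pt "0.05 0 0" --pt "0.06 0 0" --pt "0.07 0 0" --pt "0.08 0 0" --pt "0.09 0 0" --pt "0.09 0 0" --yaw '[0,0,0,0,0,0,0,0]'

```text
time_s: 14.2
tool_pos: [0.5773, 0.0005, 0.1234]
ee_rot: [3.105, 0.469, -0.022]
contact_force: [-10.5, -3.0, 8.9]
grip_width: 0.4
grasp_force: 5.3
```

Slab is flush: finger face at rack x ≈ 32. Before going for the keeper I check the room next to the purple rack.

Run:
```python
from h import *
Cs=[cam("scene"),cam("side")];p=np.load("rack.npy");c,s=np.cos(p[2]),np.sin(p[2])
for n,a,b in [("hub",(297,101),(345,295)),("railtop",(304,105),(297,233)),("foot-",(251,134),(341,325))]:
    r=tri(Cs,[a,b],(.4,.3,.1));e=r.x[:2]-p[:2];print(n,r.x.round(3),r.fun.round(1),"rack",c*e[0]+s*e[1],-s*e[0]+c*e[1])
w=np.load("w1.npz");C=cam("wrist",{"tool_pos":w["p"],"ee_rot":w["r"]})
for uv,z in [((130,335),.05),((165,480),.05),((130,335),.0),((95,365),.144)]:
    K,M=C;u=(np.array(uv)+.5)/1.5625-.5;d=np.linalg.inv(K)@[*u,1];d=M[:3,:3]@(d*[1,-1,-1]);X=M[:3,3]+d*(z-M[2,3])/d[2];print(uv,z,X.round(3))
```

```text
hub [0.238 0.337 0.103] [-0.3 -0.2 -0.2  0.1] rack -0.20625751539539267 0.4241602739425171
railtop [0.362 0.278 0.205] [-2.1 -1.8 -1.6  1. ] rack -0.10433943191201675 0.3315596789694424
foot- [ 0.192  0.23  -0.11 ] [13.3 11.4 10.2 -6.5] rack -0.2814484794159594 0.33488866188215494
(130, 335) 0.05 [0.409 0.179 0.05 ]
(165, 480) 0.05 [0.276 0.126 0.05 ]
(130, 335) 0.0 [0.38  0.199 0.   ]
(95, 365) 0.144 [0.437 0.159 0.144]
```

Emit:
drive_tool --pt "-0.06 0 0" --pt "-0.2 0 0" --pt "-0.36 0 -0.06" --pt "-0.36 0 -0.16" --pt "-0.36 0 -0.28" --pt "-0.36 0 -0.28" --pt "-0.36 0 -0.28" --pt "-0.36 0 -0.28" --yaw '[0,0,0,0,0,0,0,0]' --hand 0.0

```text
time_s: 15.0
tool_pos: [0.4974, -0.0241, 0.1937]
ee_rot: [-3.106, -0.472, 0.002]
contact_force: [-0.2, 0.5, 0.1]
grip_width: 0.001
grasp_force: 0.0
```

Run:
```python
from h import *
def ray(C,uv,z):
    K,M=C;d=np.linalg.inv(K)@[*uv,1];d=M[:3,:3]@(d*[1,-1,-1]);return (M[:3,3]+d*(z-M[2,3])/d[2]).round(3)
S,D=cam("scene"),cam("side")
for n,C,uv in [("S",S,(282,158)),("S",S,(249,139)),("S",S,(306,125)),("D",D,(290,283)),("D",D,(303,315)),("D",D,(341,331))]:
    print(n,uv,ray(C,uv,0),ray(C,uv,.05),ray(C,uv,.144))
b=cv2.imread("pics/raw5b.png");a=cv2.imread("pics/raw5a.png")
for n,i in(("a",a),("b",b)):
    h=cv2.cvtColor(i,cv2.COLOR_BGR2HSV);m=((h[...,0]>125)&(h[...,0]<155)&(h[...,1]>120)).astype(np.uint8)
    q=cv2.convexHull(cv2.findNonZero(m))[:,0];print(n,cv2.approxPolyDP(q,2.5,True)[:,0].tolist())
```

```text
S (282, 158) [0.375 0.205 0.   ] [0.416 0.181 0.05 ] [0.494 0.136 0.144]
S (249, 139) [0.236 0.145 0.   ] [0.284 0.123 0.05 ] [0.373 0.083 0.144]
S (306, 125) [0.267 0.366 0.   ] [0.314 0.335 0.05 ] [0.4   0.276 0.144]
D (290, 283) [0.365 0.24  0.   ] [0.362 0.284 0.05 ] [0.357 0.366 0.144]
D (303, 315) [0.321 0.331 0.   ] [0.321 0.369 0.05 ] [0.321 0.44  0.144]
D (341, 331) [0.23  0.355 0.   ] [0.236 0.392 0.05 ] [0.247 0.46  0.144]
a [[305, 105], [304, 134], [282, 158], [228, 159], [224, 138], [271, 111], [294, 103]]
b [[345, 325], [335, 327], [305, 315], [286, 271], [247, 111], [365, 290], [362, 303]]
```

Emit:
drive_tool --pt "0 -0.2 0" --pt "0 -0.4 0" --pt "0 -0.6 0" --pt "0 -0.69 0" --pt "0 -0.69 0.1" --pt "0 -0.69 0.25" --pt "0 -0.69 0.39" --pt "0 -0.69 0.39" --yaw '[0,0,0,0,0,0,0,0]'

```text
time_s: 15.8
tool_pos: [0.443, 0.1395, 0.0926]
ee_rot: [3.103, 0.473, -0.017]
contact_force: [-0.6, -0.9, 0.6]
grip_width: 0.0
grasp_force: 0.0
```

Emit:
drive_tool --pt "-0.02 0.06 0" --pt "-0.04 0.12 0" --pt "-0.044 0.184 0" --pt "-0.05 0.25 0" --pt "-0.044 0.324 0" --pt "-0.02 0.4 0" --pt "0.02 0.49 0" --pt "0.02 0.49 0" --yaw '[0,0,0,0,0,0,0,0]'

```text
time_s: 16.6
tool_pos: [0.4908, 0.0225, 0.098]
ee_rot: [3.106, 0.464, 0.006]
contact_force: [0.0, 0.1, 0.5]
grip_width: 0.001
grasp_force: 0.0
```

Run:
```python
from h import *
o=get_obs();p=np.load("rack.npy");e=o["tool_pos"][:2]-p[:2];c,s=np.cos(p[2]),np.sin(p[2]);print(c*e[0]+s*e[1],-s*e[0]+c*e[1],o["tool_pos"],o["contact_force"])
b=snapshot("side")[:,:,::-1];a=snapshot("scene")[:,:,::-1]
cv2.imwrite("pics/c6.png",np.hstack([crop(a,210,120,310,240,4),crop(b,195,130,295,250,4)]))
```

```text
-0.0554657239669046 0.049580309138895634 [0.49079637 0.022451   0.09800243] [0.0106434  0.09492698 0.47939391]
```

View pics/c6.png

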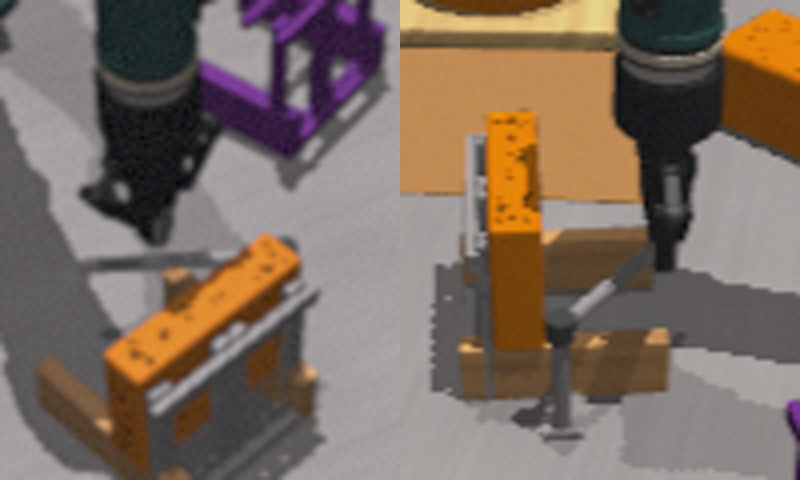

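The bar is about halfway and the slab is still standing flush. I finish the swing, 2 mm lower for a better contact.

Emit:
drive_tool --pt "0.01 0.02 0.01" --pt "0.04 0.05 0.01" --pt "0.075 0.09 0.01" --pt "0.12 0.115 0.01" --pt "0.165 0.138 0.01" --pt "0.205 0.15 0.01" --pt "0.235 0.158 0.01" --pt "0.245 0.16 0.01" --yaw '[0,0,0,0,0,0,0,0]'

```text
time_s: 17.5
tool_pos: [0.5595, 0.0052, 0.0943]
ee_rot: [-3.106, -0.472, -0.002]
contact_force: [-0.9, -0.2, 1.0]
grip_width: 0.001
grasp_force: 0.6
```

Emit:
drive_tool --pt "0.01 0 0" --pt "0.015 0 0" --pt "0.02 0 0" --pt "0.025 0 0" --pt "0.03 0 0" --pt "0.03 0 0" --pt "0.03 0 0" --pt "0.03 0 0" --yaw '[0,0,0,0,0,0,0,0]'

```text
time_s: 18.3
tool_pos: [0.5598, 0.0055, 0.0939]
ee_rot: [3.105, 0.47, -0.017]
contact_force: [-7.9, -3.3, 7.2]
grip_width: 0.003
grasp_force: 4.4
```

The bar is on its stop: the tool is at rack x 5.4 mm, as predicted. I retreat and check.

Emit:
drive_tool --pt "-0.06 0 0" --pt "-0.2 0 0" --pt "-0.3 0 -0.05" --pt "-0.36 0 -0.2" --pt "-0.36 0 -0.4" --pt "-0.36 0 -0.5" --pt "-0.36 0 -0.5" --pt "-0.36 0 -0.5" --yaw '[0,0,0,0,0,0,0,0]'

```text
time_s: 19.1
tool_pos: [0.48, -0.0191, 0.2199]
ee_rot: [3.106, 0.472, 0.005]
contact_force: [-0.8, 0.5, 0.1]
grip_width: -0.001
grasp_force: 0.0
```

Run:
```python
from h import *
b=snapshot("side")[:,:,::-1];a=snapshot("scene")[:,:,::-1];o=get_obs();C=cam("wrist",o);w=snapshot("wrist")[:,:,::-1]
cv2.imwrite("pics/c7.png",np.hstack([crop(a,215,150,300,250,4),crop(b,205,140,290,240,4)]))
p=np.load("rack.npy");c,s=np.cos(p[2]),np.sin(p[2])
L=lambda x,y,z:[p[0]+c*x-s*y,p[1]+s*x+c*y,z]
for n,X in [("hub",(.022,.11,.097)),("tip shut",(.022,-.04,.097)),("slab top near+y",(.032,.08,.16)),("slab top near-y",(.032,-.08,.16)),("bottom near+y",(.032,.08,.05))]:
    A=(proj(cam("scene"),L(*X))[0]-[215,150])*4;B=(proj(cam("side"),L(*X))[0]-[205,140])*4+[340,0];print(n,A.round(),B.round())
print(o["contact_force"])
```

```text
hub [262. 135.] [458. 285.]
tip shut [116. 245.] [450. 163.]
slab top near+y [245. 108.] [441. 187.]
slab top near-y [ 79. 231.] [434.  67.]
bottom near+y [242. 202.] [444. 309.]
[-0.59063181 -0.67823437 -0.29914098]
```

View pics/c7.png

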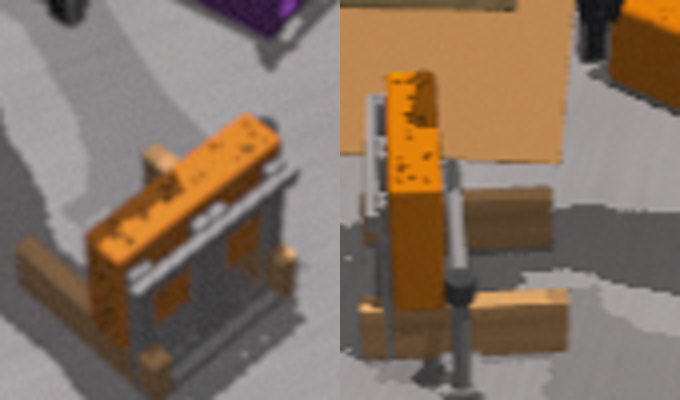

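The final check shows the slab upright and flush. The bar lies from (460,287) to (452,165), against a predicted shut line of (458,285) to (450,163). Handing in.

```bash
python3 -c "
from cell import *
print(hand_in())"
```

```text
the job is handed in; nothing more can be done
None
```

The job is handed in at about 19 s: the slab stands upright against the backrest with the keeper bar shut on its stop, and the arm never went near the loaf, wheel or bowl; the hand-in returned no verdict.

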